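# Lemon through the caddy's swing flap

### The arm

A 6-joint arm with a two-finger parallel gripper is mounted at the origin on a cart in front of the work surface, level with it; the furniture and walls round the work are solid. World frame = base frame: x ahead of the robot, y to its left, z up, the work surface at z = 0. Lengths are in mm, angles in rad, forces in N, time in s.
With the tool pointing down it reaches from about 350 to 975 mm from the base axis. Payload 7.1 kg.
Tool frame: the origin (TCP) lies on the front face of the gripper's body, between the roots of the fingers; the fingertips stand 80 mm ahead of it and the grasp point (between the pads) lies 61 mm ahead of it (env.tips_ahead is the distance from the TCP to the fingertips, in mm); z points along the fingers, y is the line along which they close (so a half turn about z gives the same grasp; the last joint's range is limited). The gripper opens to 88 mm and grips with 3 to 60 N. Pads are 20 mm wide; open, the fingers measure 115 mm over their backs; the gripper's body (75 mm by 178 mm) begins 61 mm behind the grasp point.
Start: joints at [1.206, 0.423, 1.63, -0, 1.089, -0.019], TCP at [211.811, 587.998, 302.675] pointing down, gripper open.
Joint ranges: [-3, 3], [-0.9, 2.11], [0.09, 2.58], [-1.31, 4.45], [0.11, 2.69], [-2.54, 2.54]. Speed limits (rad/s): [2.39, 2.39, 3.01, 3.14, 3.14, 3.14].

### API

Orientations are given as a unit quaternion [x, y, z, w].
In Python, from station import env, set_gripper, viewer, workorder gives the robot as it stands. Calls block until the motion is done:
- env.reach(position, orientation): joint-space move of the TCP to a pose.
- env.move_l(position, rot=None, rate=150, f_stop=None): straight line of the TCP; rot=None keeps the orientation; rate is the mean speed in mm/s. With f_stop (N) it stops when the force on the tool has changed by that much, and returns True; else False.
- env.move_joints(angles): joint-space move.
- set_gripper(opening): finger opening in mm; the grip force is fixed at half the most; returns when the fingers have stopped.
- env.hold(seconds).
- env.ik(position, orientation): joint angles nearest the present ones, or None.
- env.read_state(): the state.
- viewer.camera(name): name is "side" or "top" or "wrist"; returns the picture (480x640x3 uint8, blue, green, red); there is no depth.
- viewer.camera_params(name): a dict with "fx", "fy", "cx", "cy" (pixels), "pose" (4x4, takes a point from camera to world coordinates); the wrist camera has in their place "tool_from_camera" (4x4, takes a point from camera to tool coordinates, whose origin is the TCP and whose axes are the flange's). Camera axes: x right, y up, looking along -z (the intrinsics and any distortion apply to the point x, -y, -z); pixel columns grow to the right and rows downward; lengths in mm; the calibration is good to about 2 mm. The wrist camera is an equidistant fisheye: a pixel r from the principal point sees the ray r / f radians off the axis. A picture is of the moment at which its call begins: read the wrist's pose just before it. camera_params takes no time and is no camera call.
A pose or a line that the arm cannot do raises env.IKError and nothing moves.
- workorder.sign_off(): hands the job in; it is judged then, once.
The state is a dict: "time_s": time; "qpos": joint angles; "dq": joint speeds; "tau": joint torques, N m; "tool_pos": TCP position; "orientation": TCP orientation; "force": force on the tool from outside, world axes, zero at the start; "wrist_torque": the same for the moment, N m; "width": finger opening in mm; "grip_force": force on a finger pad.
Only numpy, scipy, OpenCV 4.12 (cv2) and the standard library are available. Lean on these libraries where they do the work, as an engineer would, in place of code of your own. Each camera call takes 0.05 s, during which the arm holds its last target. There are 200 camera calls.

### The job

The lemon has gone off: put it in the food-waste caddy. Push it down through the swing flap in the caddy's lid, keeping hold of it until the middle of the lemon is below the lid (do not drop it in from above), then let go and come out so that the flap swings shut behind it. Leave the apple where it is.

Things in the scene. Friction and masses are not known exactly. Their poses are not given: they have to be found in the camera images.
- lemon_center (a point): Centre of the lemon (half-way up, 25 mm over the worktop): oval fruit with pointed ends lying on its side, loose, 71 mm long along its own x, 53 mm wide (y), 51 mm high, about 0.12 kg. Grasp it across its width. It lies to the right of the caddy; it and the apple may have swapped places.
- caddy_mouth (a point): Middle of the mouth in the food-waste caddy's lid, level with the lid's top face, 186 mm over the worktop. Caddy: grey bin, 170 (x) x 216 (y) mm, fixed, turned up to 20 degrees; flat black lid 14 mm thick, mouth 106 mm along x by 150 mm along y, shut by a steel flap. z is up. Lay the lemon's length along x: the fingers then have the 150 mm way. Inner floor 178 mm below.
- caddy_flap (a joint): Light sprung steel flap, 102 x 144 x 4 mm, 3 mm below the lid's top, hinged at the mouth's far edge (its +x). 0 rad = shut, level; swings only down, to 1.35. 0.1 N at its free edge opens it, 0.3 N holds it down; shuts by itself in 0.5 s. With the lemon's centre 30 to 40 mm below the lid's top it stands about 1.1 rad open; let go there, the lemon slides off it to the floor.
- apple_center (a point): Centre of the green apple (34 mm over the worktop): a round fruit 75 mm across and 68 mm high with a stalk, loose. Not to be moved.
Things that resemble listed ones, but are neither listed nor needed, are in the scene too. Leave any purple or white look-alike of the part that bears lemon_center alone.

How it is judged (in metres and radians):
On the way:
1. the lemon is pushed in through the flap by the gripper: its centre below the lid's top, inside the mouth, the flap swung open, while the fingers still touch it (contact force between the fingers and lemon above 0.3 N and z of lemon_center in the frame of caddy_mouth below -0.005 m and x of lemon_center in the frame of caddy_mouth between -0.053 and 0.053 m and y of lemon_center in the frame of caddy_mouth between -0.075 and 0.075 m and value of joint caddy_flap above 0.3 rad), for 0.1 s.
At the end, for the whole second after the job is handed in: The lemon lies at rest inside the caddy, its centre at least 100 mm below the lid's top; the flap is shut to within 0.12 rad (7 degrees); the apple is within 30 mm of where it was (z of lemon_center in the frame of caddy_mouth below -0.1 m and x of lemon_center in the frame of caddy_mouth between -0.08 and 0.08 m and y of lemon_center in the frame of caddy_mouth between -0.103 and 0.103 m and value of joint caddy_flap below 0.12 rad and linear speed of lemon below 0.05 m/s and distance of apple_center from where it was at the start of the episode below 0.03 m); the robot touches nothing.
It fails at once if the apple is moved by more than 30 mm (distance of apple_center from where it was at the start of the episode above 0.03 m).
It also fails if it takes over 51 s, if anything falls off the work surface, if the arm or the gripper's body presses on something with over 40 N, if the wrist force passes 120 N, or if a joint passes its speed limit or range.

## Working session

There is one attempt and no reset: what is moved stays moved. The work goes in short steps, each a Python script; the robot and the scene stay as the last script left them, time stands still between calls to the robot, and variables do not carry over. Pictures are saved under pics/ and viewed, at most 10 in all, crops included, and the job is handed in when it is done.

```bash
mkdir -p pics; ls
python3 - <<'E'
from station import env, viewer
import cv2, numpy as np
np.set_printoptions(precision=4,suppress=True)
for n in ("top","side"):
    cv2.imwrite(f"pics/{n}0.png",viewer.camera(n)); p=viewer.camera_params(n); print(n,{k:v for k,v in p.items()})
print(viewer.camera_params("wrist")); print(env.read_state()); print(env.tips_ahead)
E
```

```text
pics
top {'fx': 487.75734439922405, 'fy': 487.75734439922405, 'cx': 319.2298450826658, 'cy': 248.8156644639542, 'pose': array([[  -0.0068,    0.9905,   -0.1371,  347.0589],
       [  -1.    ,   -0.0059,    0.0073,  -68.0226],
       [   0.0065,    0.1371,    0.9905, 1172.8859],
       [   0.    ,    0.    ,    0.    ,    1.    ]])}
side {'fx': 586.7708672783805, 'fy': 586.7708672783805, 'cx': 317.59915850899245, 'cy': 231.61351244711986, 'pose': array([[   0.4834,    0.6159,   -0.622 , -258.2509],
       [  -0.8752,    0.3251,   -0.3583, -476.5849],
       [  -0.0184,    0.7176,    0.6962,  913.9102],
       [   0.    ,    0.    ,    0.    ,    1.    ]])}
{'fx': 371.64829954431775, 'fy': 371.64829954431775, 'cx': 315.996815039814, 'cy': 250.3393202960308, 'tool_from_camera': array([[  0.0002,   0.9596,   0.2815,  76.3097],
       [  1.    ,  -0.0003,   0.0002,  -0.0952],
       [  0.0003,   0.2815,  -0.9596, -81.5483],
       [  0.    ,   0.    ,   0.    ,   1.    ]])}
{'time_s': 0.1, 'qpos': array([ 1.206 ,  0.4238,  1.6306,  0.    ,  1.0886, -0.019 ]), 'dq': array([-0.0018, -0.0008, -0.0007,  0.001 ,  0.0003, -0.0003]), 'tau': array([ -0.0002, -54.5614, -27.4324,   0.0645,   0.0188,  -0.0001]), 'tool_pos': array([211.6488, 587.6457, 301.971 ]), 'orientation': array([ 0.172 ,  0.9851, -0.0007, -0.0001]), 'force': array([ 0.5056, -0.4032, -0.314 ]), 'wrist_torque': array([0.0074, 0.0192, 0.023 ]), 'grip_force': 0.0, 'width': 87.90380847971007}
80.0
```

View pics/top0.png

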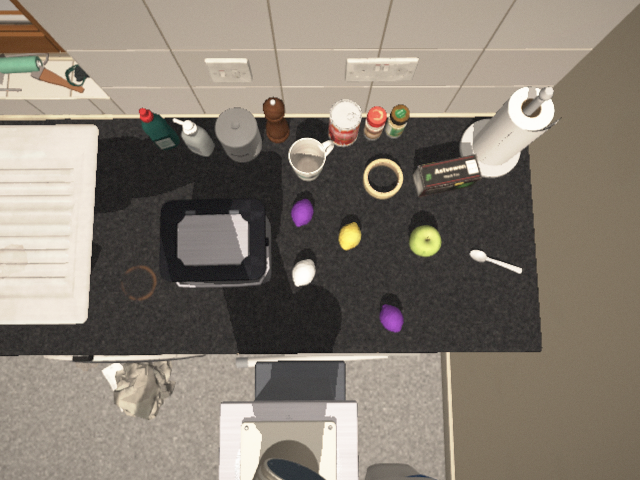

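View pics/side0.png

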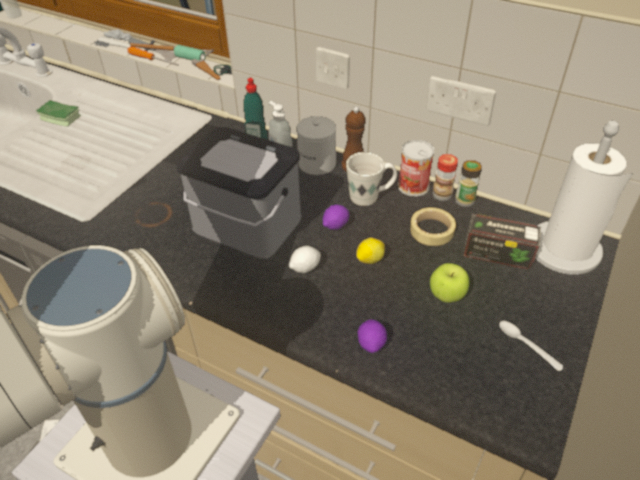

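The top view shows a yellow fruit at (349,236), purple ones at (302,213) and (391,318), a white one at (303,273), the green apple at (425,241), and the caddy flap centred near (213,240). In the side view the same things are at: yellow (370,250), apple (449,283), flap (238,158). Of the lemon-shaped items, only the yellow one at (349,236) can be the lemon, because the others are the purple and white look-alikes. Next I'll measure it and confirm it in a crop.

```bash
cat > h.py <<'E'
import cv2, numpy as np
from station import env, viewer, set_gripper, workorder
np.set_printoptions(precision=3,suppress=True)
def cast(px,name,z):
    p=viewer.camera_params(name); px=np.atleast_2d(px).astype(float)
    d=np.c_[(px[:,0]-p["cx"])/p["fx"],-(px[:,1]-p["cy"])/p["fy"],-np.ones(len(px))]@p["pose"][:3,:3].T
    o=p["pose"][:3,3]; return o+d*((z-o[2])/d[:,2])[:,None]
def blob(img,lo,hi,near):
    m=cv2.inRange(cv2.cvtColor(img,cv2.COLOR_BGR2HSV),np.array(lo),np.array(hi))
    m=cv2.morphologyEx(m,cv2.MORPH_OPEN,np.ones((3,3)))
    cs=[c for c in cv2.findContours(m,cv2.RETR_EXTERNAL,cv2.CHAIN_APPROX_NONE)[0] if cv2.contourArea(c)>80]
    return max(cs,key=lambda c:cv2.pointPolygonTest(c,near,True))[:,0,:]
def rect(P):
    (c,s,a)=cv2.minAreaRect(P[:,:2].astype(np.float32)); return np.array(c),s,a
E
python3 - <<'E'
from h import *
crops=[]
for n,l,f,a in (("top",(349,236),(213,240),(425,241)),("side",(370,250),(238,158),(449,283))):
    im=cv2.imread(f"pics/{n}0.png")
    P=cast(blob(im,(22,120,80),(33,255,255),l),n,25); print(n,"lemon",rect(P))
    P=cast(blob(im,(34,80,60),(55,255,255),a),n,34); print(n,"apple",rect(P))
    c=blob(im,(0,0,70),(180,70,255),f); P=cast(c,n,183); r=rect(P); print(n,"flap",r,cv2.boundingRect(c))
    cv2.drawContours(im,[c[:,None,:]],-1,(0,0,255),1)
    for q in (l,f): crops.append(cv2.resize(im[q[1]-50:q[1]+50,q[0]-65:q[0]+65],None,fx=3,fy=3))
cv2.imwrite("pics/crop.png",np.vstack([np.hstack(crops[:2]),np.hstack(crops[2:])]))
E
```

```text
top lemon (array([ 537.661, -149.015]), (50.18795394897461, 65.47258758544922), 89.2894287109375)Traceback (most recent call last):
  File "<stdin>", line 6, in <module>
  File "h.py", line 12, in blob
    return max(cs,key=lambda c:cv2.pointPolygonTest(c,near,True))[:,0,:]
           ~~~^^^^^^^^^^^^^^^^^^^^^^^^^^^^^^^^^^^^^^^^^^^^^^^^^^^
ValueError: max() iterable argument is empty
```

```bash
cat >> h.py <<'E'
def pca(c,name,z):
    m=np.zeros((480,640),np.uint8); cv2.drawContours(m,[c[:,None,:]],-1,255,-1)
    ys,xs=np.nonzero(m); P=cast(np.c_[xs,ys],name,z)[:,:2]; w,v=np.linalg.eigh(np.cov(P.T))
    return P.mean(0),4*np.sqrt(w[::-1]),np.degrees(np.arctan2(v[1,1],v[0,1]))%180
E
python3 - <<'E'
from h import *
crops=[]
for n,l,f,a in (("top",(349,236),(213,240),(425,241)),("side",(370,250),(238,158),(449,283))):
    im=cv2.imread(f"pics/{n}0.png"); h=cv2.cvtColor(im,cv2.COLOR_BGR2HSV); print(h[a[1],a[0]],h[l[1],l[0]],h[f[1],f[0]])
    cl=blob(im,(20,120,60),(31,255,255),l); print(n,"lemon",rect(cast(cl,n,25)),pca(cl,n,25))
    ca=blob(im,(31,80,60),(55,255,255),a); print(n,"apple",rect(cast(ca,n,34)))
    c=blob(im,(0,0,70),(180,70,255),f); print(n,"flap",rect(cast(c,n,183)),pca(c,n,183),cv2.boundingRect(c))
    o=im.copy(); cv2.drawContours(o,[c[:,None,:],cl[:,None,:]],-1,(0,0,255),1)
    for q in (l,f): crops.append(cv2.resize(o[q[1]-50:q[1]+50,q[0]-65:q[0]+65],None,fx=3,fy=3))
cv2.imwrite("pics/crop.png",np.vstack([np.hstack(crops[:2]),np.hstack(crops[2:])]))
E
```

```text
[ 32 115 160] [ 28 119 254] [ 10  17 135]
top lemon (array([ 537.661, -149.015]), (50.18795394897461, 65.47258758544922), 89.2894287109375) (array([ 536.751, -148.598]), array([68.902, 52.09 ]), np.float64(160.43058963284818))
top apple (array([ 523.195, -326.77 ]), (76.14990997314453, 74.23236083984375), 89.65390014648438)
top flap (array([508.569, 142.775]), (113.13517761230469, 146.85760498046875), 1.8933311700820923) (array([505.614, 142.926]), array([163.984, 119.308]), np.float64(92.83417354543063)) (177, 210, 73, 56)
[ 33 162 221] [ 27 244 244] [ 15  23 132]
side lemon (array([ 539.366, -143.195]), (77.34954833984375, 58.75261306762695), 24.278919219970703) (array([ 538.305, -144.287]), array([81.047, 61.076]), np.float64(10.213468424869205))
side apple (array([ 524.258, -321.137]), (104.79804992675781, 77.60958099365234), 18.45684242248535)
side flap (array([611.39 ,  76.158]), (1459.5015869140625, 1930.2152099609375), 26.3847713470459) (array([537.411,  18.999]), array([1699.118, 1341.363]), np.float64(158.42281968318525)) (0, 0, 640, 480)
```

View pics/crop.png

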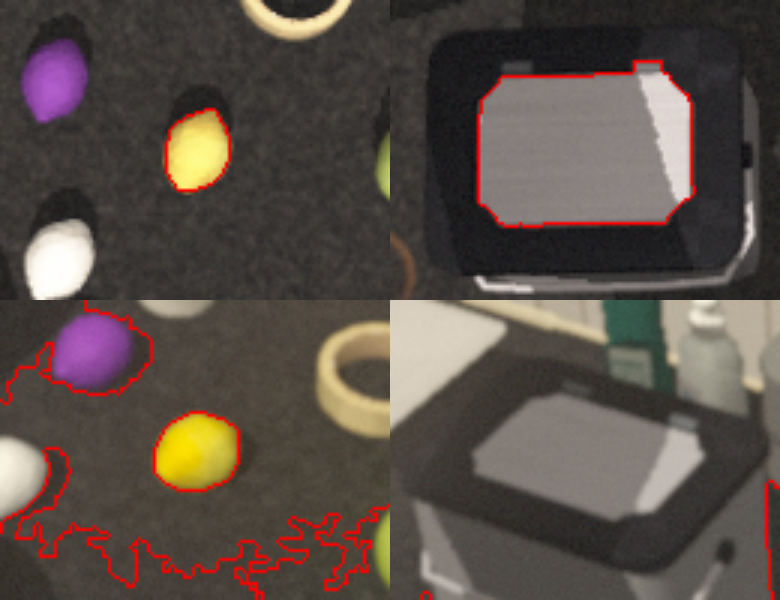

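The crop confirms the lemon: it is solid yellow with pointed ends, axis about −20°, and measures 69×52 mm. The flap edges are clear in the top view: columns 177–249, rows 215–265 without the hinge tabs. Now I'll fix the mouth frame from the flap edges, move to hover over the lemon and check from close up.

```bash
cat >> h.py <<'E'
from scipy.spatial.transform import Rotation as R
def down(yaw):  # tool z down, tool y at yaw (deg) in the world xy-plane
    a=np.radians(yaw); y=np.array([np.cos(a),np.sin(a),0]); z=np.array([0,0,-1.]); return R.from_matrix(np.c_[np.cross(y,z),y,z]).as_quat()
def wcast(px,z,st):
    p=viewer.camera_params("wrist"); px=np.atleast_2d(px).astype(float); v=(px-[p["cx"],p["cy"]])
    r=np.hypot(*v.T); th=r/p["fx"]; s=np.sin(th)/np.maximum(r,1e-9)
    d=np.c_[v[:,0]*s,-v[:,1]*s,-np.cos(th)]; T=np.eye(4); T[:3,:3]=R.from_quat(st["orientation"]).as_matrix(); T[:3,3]=st["tool_pos"]
    M=T@p["tool_from_camera"]; d=d@M[:3,:3].T; o=M[:3,3]; return o+d*((z-o[2])/d[:,2])[:,None]
E
python3 - <<'E'
from h import *
im=cv2.imread("pics/top0.png"); c=blob(im,(0,0,70),(180,70,255),(213,240))
P=cast(c,"top",183)[:,:2]; m=np.median(P,0)
# four straight edges, away from corners, tabs and cut corners
L={}
for k,(i,s) in {"far":(0,1),"near":(0,-1),"left":(1,1),"right":(1,-1)}.items():
    u=(P-[508,142.5]); e=u[(np.abs(u[:,1-i])<(22 if i else 48))&(u[:,i]*s>35)]
    if k=="far": e=e[e[:,0]<np.median(e[:,0])+3]
    vx,vy,x,y=cv2.fitLine(e.astype(np.float32),cv2.DIST_HUBER,0,.01,.01).ravel(); L[k]=(np.array([x,y])+[508,142.5],np.degrees(np.arctan2(vy,vx))%180)
    print(k,L[k])
for nm,px in (("purple",(302,213)),("white",(303,273))): print(nm,cast(px,"top",25))
s=env.read_state(); p=s["tool_pos"]
env.move_l([p[0],p[1],400]); env.reach([537,-148,400],down(70)); env.move_l([537,-148,260],down(70))
s=env.read_state(); w=viewer.camera("wrist"); cv2.imwrite("pics/w1.png",w); np.save("w1.npy",np.r_[s["tool_pos"],s["orientation"]])
print(s["time_s"],s["tool_pos"],s["qpos"])
E
```

```text
far (array([556.917, 144.439]), np.float32(91.82206))
near (array([454.018, 128.643]), np.float32(89.64756))
left (array([504.658, 216.115]), np.float32(1.893325))
right (array([505.265,  70.704]), np.float32(0.75400937))
purple [[592.91  -35.784  25.   ]]
white [[448.529 -37.854  25.   ]]
4.8167 [ 537.522 -148.093  260.788] [-0.29   0.378  1.814  0.     0.948 -1.512]
```

View pics/w1.png

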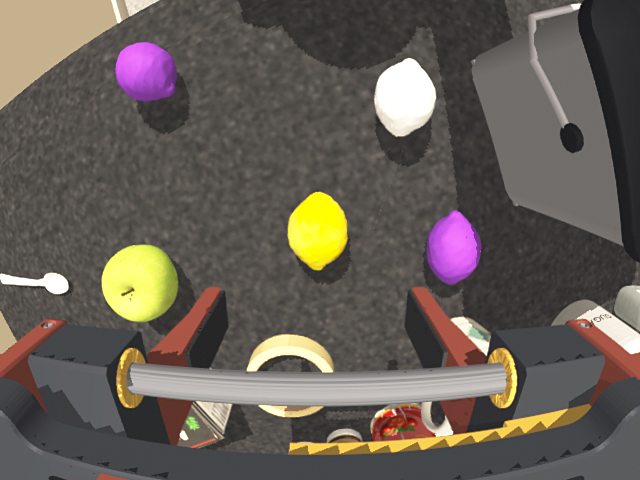

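The wrist view shows the lemon at (318,231), lying along tool x as planned and clear of the fingers; the apple is at (140,282) and purple at (454,247), both off to the sides. The mouth comes out at (505.5, 143.4), yaw about 1°, and its edges measure 103×145 mm, which fits. Next I'll refine the lemon position from this view, then grasp and lift.

Run:
```python
from h import *
a=np.load("w1.npy"); st=dict(tool_pos=a[:3],orientation=a[3:]); im=cv2.imread("pics/w1.png")
c=blob(im,(20,120,60),(31,255,255),(318,231)); m=np.zeros((480,640),np.uint8); cv2.drawContours(m,[c[:,None,:]],-1,255,-1)
ys,xs=np.nonzero(m); P=wcast(np.c_[xs,ys],25,st)[:,:2]; w,v=np.linalg.eigh(np.cov(P.T)); ctr=P.mean(0); ax=np.degrees(np.arctan2(v[1,1],v[0,1]))%180
print(ctr,4*np.sqrt(w),ax)
assert np.hypot(*(ctr-[537,-148]))<10 and abs(ax-160)<10
ctr=(ctr+[537,-147.5])/2; q=down(ax-90); print(ctr,"apple",wcast((140,282),34,st))
set_gripper(78)
env.move_l([*ctr,160],q); print(env.move_l([*ctr,86],q,rate=80,f_stop=8))
set_gripper(35); s=env.read_state(); print("grip",s["width"],s["grip_force"],s["tool_pos"],s["force"])
env.move_l([*ctr,330],q); env.hold(.2)
s=env.read_state(); print("lift",s["width"],s["grip_force"],s["force"],s["time_s"],s["qpos"])
cv2.imwrite("pics/w2.png",viewer.camera("wrist"))
```

```text
[ 537.033 -146.698] [52.38  67.832] 158.12659189919793
[ 537.016 -147.099] apple [[ 522.995 -323.579   34.   ]]
False
grip 50.287165765429336 30.00035819801269 [ 537.13 -147.16   86.26] [-0.326  0.108  2.976]
lift 50.26084252047058 29.999660698813386 [-0.619  0.773 -1.785] 9.6917 [-0.289  0.292  1.758  0.     1.092 -1.478]
```

View pics/w2.png

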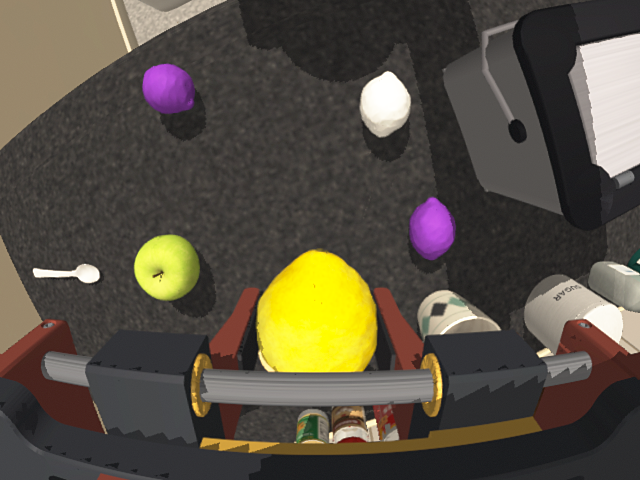

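The lemon is held squarely, centred near (318,310), with grip 30 N at 50.3 mm; the apple has not moved. Next I'll carry it over and push it in.

Run:
```python
from h import *
m=[505.5,143.4]; q=down(91)
env.reach([*m,335],q); s=env.read_state(); print("hover",s["tool_pos"],s["width"],s["time_s"],s["qpos"])
print(env.move_l([*m,211],q,rate=70,f_stop=15)); env.hold(.3)
s=env.read_state(); print("in",s["tool_pos"],s["force"],s["width"],s["grip_force"],s["time_s"])
cv2.imwrite("pics/w3.png",np.hstack([cv2.resize(viewer.camera(n),(400,300)) for n in("wrist","top")]))
```

```text
hover [505.809 142.743 335.033] 50.6954480656674 10.8667 [ 0.253  0.238  1.819 -0.     1.085 -1.335]
False
in [505.557 143.413 211.117] [-0.675  0.481 -0.329] 50.664836555498084 29.999747322290204 13.0917
```

View pics/w3.png

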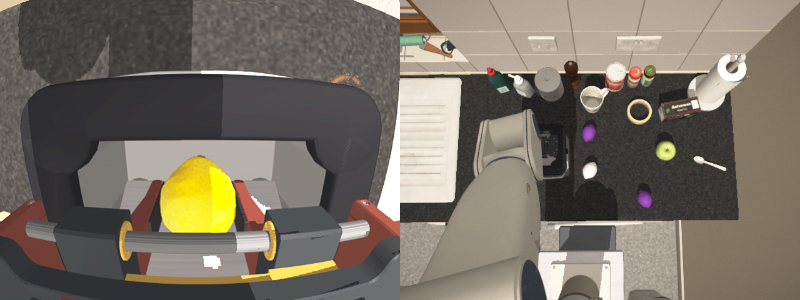

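The left half (wrist) shows the lemon at (198,195) down inside the mouth, still gripped, with the caddy's inner walls visible past it, so the flap is open. Now I'll release it and withdraw.

Run:
```python
from h import *
m=[505.5,143.4]; q=down(91)
set_gripper(85); env.hold(.6); s=env.read_state(); print(s["width"],s["force"])
a=viewer.camera("wrist")
env.move_l([*m,380],q,rate=120); env.hold(.8); s=env.read_state(); print(s["tool_pos"],s["force"],s["grip_force"],s["width"],s["time_s"])
cv2.imwrite("pics/w4.png",np.hstack([cv2.resize(x,(400,300)) for x in(a,viewer.camera("wrist"))]))
```

```text
84.78040677992206 [-0.494 -0.513 -0.136]
[505.496 143.376 379.988] [-0.47  -0.783  0.433] 0.0 84.79844295850066 16.9083
```

View pics/w4.png

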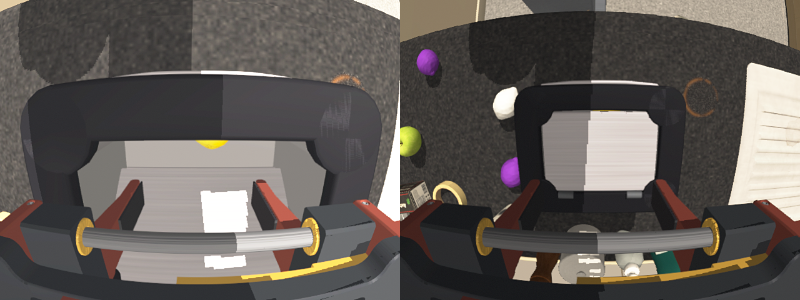

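The left half shows the lemon sliding off toward the near wall at (212,143); the right half shows the flap shut, with a thin yellow trace at (605,110). I'll enlarge that, to rule out the lemon being wedged at the free edge.

Run:
```python
from h import *
w=viewer.camera("wrist"); t=viewer.camera("top"); s=env.read_state()
cv2.imwrite("pics/w5.png",cv2.resize(w[120:350,180:470],None,fx=2.5,fy=2.5,interpolation=cv2.INTER_CUBIC))
c=blob(t,(31,80,60),(55,255,255),(425,241)); print("apple",rect(cast(c,"top",34))[0])
cf=np.array([[228,176],[418,176],[228,290]],float)
h=cv2.cvtColor(w,cv2.COLOR_BGR2HSV); y=cv2.inRange(h,np.array((20,120,60)),np.array((31,255,255)))[120:350,180:470]; ys,xs=np.nonzero(y)
sel=(xs>30)&(ys<150)&(ys>30); print("yellow px",sel.sum(),[(xs[sel]+180).tolist()[:6],(ys[sel]+120).tolist()[:6]])
```

```text
apple [ 523.195 -326.77 ]
yellow px 81 [[308, 309, 310, 311, 312, 313], [176, 176, 176, 176, 176, 176]]
```

View pics/w5.png

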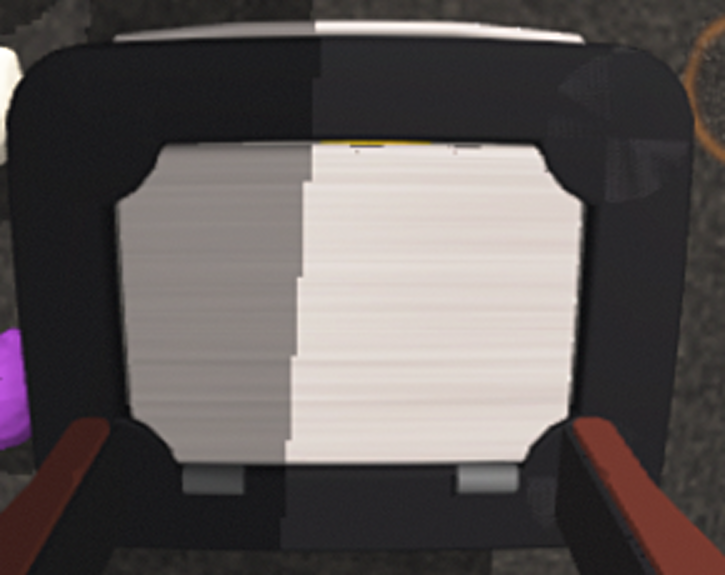

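The flap lies flush and level in the mouth. The yellow is just the lemon seen on the caddy floor through the 2 mm slit at the free edge (row 176). That sight line reaches floor height at x≈464, inside the caddy. The apple has not moved (523.2, −326.8), and the arm is clear.

Run:
```python
from station import workorder
print(workorder.sign_off())
```

```text
the job is handed in; nothing more can be done
None
```

I pushed the lemon through the flap while still holding it, released it inside the caddy and handed the job in; the flap is shut and the apple has not moved, but no verdict came back from the sign-off.

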